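Find the unballasted statuette by weight and bolt it into the work stand

ROBOT

A 6-joint arm with a two-finger parallel gripper is mounted at the origin on the work surface. World frame = base frame: x ahead of the robot, y to its left, z up, the work surface at z = 0. Lengths are in m, angles in rad, forces in N, time in s.
With the tool pointing down it reaches from about 0.3 to 0.775 m from the base axis. Payload 14.6 kg.
Tool frame: the origin (TCP) lies between the finger pads; the fingertips stand 8 mm ahead of it and the grasp point (between the pads) lies 11 mm behind it (nose_length is the distance from the TCP to the fingertips, in m); z points along the fingers, y is the line along which they close (so a half turn about z gives the same grasp; the last joint's range is limited). The gripper opens to 85 mm and grips with 20 to 120 N. Pads are 22 mm wide; open, the fingers measure 114 mm over their backs; the gripper's body (76 mm by 85 mm) begins 54 mm behind the grasp point. The pads swing forward as they close: fully open they stand 13 mm farther back than shut.
Start: joints at [-1.416, 0.3, 1.521, -0, 1.321, -0.067], TCP at [0.121, -0.537, 0.239] pointing down, gripper open.
Joint ranges: [-3.03, 3.03], [-0.79, 2.21], [0.23, 2.52], [-1.04, 4.18], [0, 3.07], [-2.55, 2.55]. Speed limits (rad/s): [2.22, 2.22, 2.57, 3.14, 3.14, 3.14].

INTERFACE

Orientations are given as [roll, pitch, yaw] about the fixed x, y, z axes, in that order (R = Rz(yaw) Ry(pitch) Rx(roll)).
In Python, from plant import * gives the robot as it stands.
- The arm moves only by the tool carry_out, never from a script. Its argument "rows" is a list of rows, each an object of numbers: "ax", "ay", "az": the turn, a rotation vector about the tool's x, y, z each as a share of pi/2 rad, from -1 to 1; "tx", "ty", "tz": the shift along the tool's x, y, z each as a share of 15 cm, from -1 to 1; "gripper": the closure, from -1 (fully open) to 1 (shut). In form: [{"ax": .., "ay": .., "az": .., "tx": .., "ty": .., "tz": .., "gripper": ..}, ...]. A call has exactly 8 rows; each row is the pose to reach, as a shift and turn from the pose commanded when the call began, along the tool's axes at that moment; what a row does not reach only later rows make up. A row lasts 1/12 s, in which the tool goes at most 41.7 mm and 7.16 degrees, less where a joint would pass 70% of its speed; a pose out of reach is approached as far as the arm can. A call with a number of a shift or a turn outside -1 to 1 is refused whole. A call with a gripper value outside its range is refused whole. The fingers move at their own pace and stop on an object; "force" is the grip in N (left out, the last holds). Time passes only in rows, so rows that repeat a pose let the fingers close, or fill a call up. It gives the time, the measured TCP pose, the force, the opening and the grip force at its end, in the units of the state.
- state(): the state, without advancing time (a new reading comes with each control period).
- snapshot(name): name is "side" or "top"; returns the picture (480x640x3 uint8, red, green, blue); there is no depth.
- camera_model(name): a dict with "mtx" (3x3 intrinsics, pixels), "world_to_cam" (4x4, takes a point from world to camera coordinates). Camera axes: x right, y down, z forward; pixel columns grow to the right and rows downward; lengths in m; the calibration is good to about 2 mm. A picture is of the moment at which its call begins. camera_model takes no time and is no camera call.
- hand_in(): hands the job in; it is judged then, once.
Trained networks look in the newest picture that a camera, given by its name, has taken for a name from the list of things; names that differ only in an ending like _2 or _b are one class to them, and where a whole thing is asked for, a point or a joint stands for the part that bears it (a point fixed in the world has none). Each returns a list of dicts, best first, with "score" (0 to 1); they miss things now and then, are a little off and sometimes report something else, mostly with a low value. They report only what shows in the picture. A call takes as long as a camera call. They do not tell look-alikes from the thing itself.
- boxes_of(camera, thing): "bbox" ([centre column, centre row, width, height] as shares, 0 to 1, of the picture: columns of its width, rows of its height, round what is visible of it).
- trace(camera, thing): "region" (480x640 bool, what is visible of it) and "bbox" ([centre column, centre row, width, height] as shares, 0 to 1, of the picture: columns of its width, rows of its height, round what is visible of it).
The state is a dict: "t": time; "q": joint angles; "dq": joint speeds; "effort": joint torques, N m; "tool_pos": TCP position; "eef_rot": TCP orientation; "contact_force": force on the tool from outside, world axes, zero at the start; "torque": the same for the moment, N m; "opening": finger opening in m; "grip_force": force on a finger pad.
Only numpy, scipy, OpenCV 4.12 (cv2) and the standard library are available. Lean on these libraries where they do the work, as an engineer would, in place of code of your own. Each camera call takes 0.05 s, during which the arm holds its last target. There are 200 camera calls.

TASK

One of the four matching statuettes on the plywood board was closed up without ballast in its plinth: feel which one is clearly lighter than the rest and set it upright in the grey work stand, pushed fully back under the lip against the stop. Then slide the bolt across in front of its foot, fully home into the keeper. The three ballasted statuettes must end standing on the board, and nothing may be toppled; do not shift the paint tin or the glass jar.

Things in the scene. Friction and masses are not known exactly. Their poses are not given: they have to be found in the camera images.
- statuette_a: dark bronze helmeted guard on a closed hollow plinth, 172 mm tall; four look exactly alike and differ only in weight: 2.4 to 3.0 N without ballast, 5.7 to 7.4 N with it (in the plinth, with a few mm of play). Origin: centre of the underside, z up, face towards -x. Grip the chest front to back: a block 34 mm along x, 44 along y, 85 to 131 mm up, gripped at about 108 mm
- statuette_b: as statuette_a. More sizes of all four, from below: square foot flange 70 x 70 mm, 12 thick; plinth 46 mm square up to 62 mm; cap 54 mm square, 62 to 70 mm up; skirt 48 mm round at 70 mm up, narrowing to 36 at 86; arms at the sides (y) to 37 mm from the axis; helmet 32 mm round from 131 to 158 mm up, thin spike to 172
- statuette_c: as statuette_a: same shape, size and origin, with or without ballast
- statuette_d: as statuette_a: same shape, size and origin, with or without ballast
- board: plywood board 270 x 270 mm, 12 mm thick, fixed, on which the statuettes stand about 120 mm apart, two rows of two; origin at the centre of its underside
- stand: grey work stand, fixed. Origin on the table under the seat's centre; x points to the back stop (away from the robot at yaw 0), y left. Base plate 10 mm thick, x -75 to 55, y -215 to 65 mm. Stop face at x 35; over it a lip, 26 to 34 mm above the table, overhangs from x 27, so a flange slides in under it with 4 mm to spare. Side cheeks, inner faces at y -38 and 38, x -30 to 35, 22 mm above the table
- seat (a point): point on top of the stand's base plate, 10 mm above the table, where the centre of a statuette's underside lies when its flange meets the stop; axes as the stand's. The lip bars the way straight down: set a statuette down square to the stand and 12 to 16 mm short of here (towards -x), then push it to +x until it meets the stop
- bolt (a joint): travel in m of the barrel bolt along the stand's +y: 0 drawn back, 0.100 home in its keeper, hard stop at each end. Takes 2 to 3 N to slide, stays where left; starts 0 to 0.010. Bar 14 mm thick, centre line at stand x -45 mm, 19 mm above the table; guide at y -66, keeper at y 52 mm, both 33 mm high. A flange over 3 mm short of the stop is in its way
- bolt_tab (a point): centre of the top of the bolt's upright tab, 72 mm above the table. The tab is 20 mm (stand x) by 14 mm (stand y) and rises from 20 to 72 mm; pinch it along the stand's x from above, or push it. It moves with the bolt from stand y -195 to -95 mm, at x -45; axes as the stand's
- tin: bystander: closed paint tin, 84 mm across, 110 mm tall, beyond the board and the stand; origin at the centre of its underside
- jar: bystander: closed glass jar, 68 mm across, 100 mm tall, beyond the stand; origin at the centre of its underside
Mind the look-alikes: they are no part of the job. What is shaped like the statuette_a but pink or purple is not meant. What is shaped like the statuette_c but turquoise is not meant.

How it is judged:
By the outcome, as a careful person would: the job done as asked, in the order asked, and still so for the second after the job is handed in, with the robot touching nothing.
It also fails if it takes over 72 s, if anything falls off the work surface, if the arm or the gripper's body presses on something with over 40 N, if the wrist force passes 120 N, or if a joint passes its speed limit or range.

## Working session

There is one attempt and no reset: what is moved stays moved. The work goes in short steps, Python scripts to look and compute and a tool call to move; the robot and the scene stay as the last step left them, time stands still between calls to the robot, and variables do not carry over. Pictures are saved under pics/ and viewed, at most 10 in all, crops included, and the job is handed in when it is done.

Besides the shell and the picture viewer there is one more tool, called after "Request:" as a command line: name --argument value ..., lists and objects as JSON in quotes. carry_out: Moves the arm, as the interface text tells. Shift numbers are shares of 15 cm and turn numbers shares of pi/2 rad, none past 1 either way. Its arguments: {"type":"object","properties":{"rows":{"type":"array","items":{"type":"object","properties":{"ax":{"type":"number"},"ay":{"type":"number"},"az":{"type":"number"},"tx":{"type":"number"},"ty":{"type":"number"},"tz":{"type":"number"},"gripper":{"type":"number"}}}},"force":{"type":"number"}},"required":["rows"]}

```bash
mkdir -p pics; ls; python3 - <<'E'
from plant import *
import cv2,numpy as np
s=state();print({k:np.round(v,3).tolist() for k,v in s.items()})
for n in("side","top"):
    im=snapshot(n);cv2.imwrite(f"pics/{n}0.png",im[:,:,::-1]);np.save(f"{n}0.npy",im)
    m=camera_model(n);print(n,np.round(m["mtx"],1).tolist(),np.round(m["world_to_cam"],3).tolist())
    for th in("statuette_a","board","stand","bolt_tab","tin","jar"):
        for b in boxes_of(n,th):print(th,round(b["score"],2),(np.array(b["bbox"])*[640,480,640,480]).round(0).tolist())
E
```

```text
pics
{'t': 0.0, 'q': [-1.416, 0.3, 1.522, 0.0, 1.321, -0.067], 'dq': [0.0, 0.0, 0.0, -0.002, -0.003, 0.001], 'effort': [0.002, -54.35, -36.179, 0.0, 0.004, 0.0], 'tool_pos': [0.121, -0.536, 0.239], 'eef_rot': [-3.14, -0.0, 0.222], 'contact_force': [-0.608, 0.375, 0.447], 'torque': [0.009, -0.03, 0.033], 'grip_force': 0.0, 'opening': 0.085}
side [[469.3, 0.0, 325.9], [0.0, 469.3, 233.0], [0.0, 0.0, 1.0]] [[-0.9, -0.436, -0.021, 0.476], [-0.19, 0.434, -0.881, 0.134], [0.393, -0.788, -0.473, 0.987], [0.0, 0.0, 0.0, 1.0]]
statuette_a 0.92 [140.0, 323.0, 56.0, 78.0]
statuette_a 0.75 [217.0, 209.0, 31.0, 67.0]
statuette_a 0.68 [321.0, 253.0, 40.0, 78.0]
statuette_a 0.65 [268.0, 245.0, 31.0, 81.0]
statuette_a 0.61 [293.0, 283.0, 47.0, 86.0]
statuette_a 0.57 [241.0, 269.0, 41.0, 79.0]
statuette_a 0.57 [405.0, 352.0, 50.0, 104.0]
statuette_a 0.57 [295.0, 184.0, 25.0, 36.0]
board 0.88 [278.0, 305.0, 172.0, 91.0]
stand 0.87 [338.0, 203.0, 70.0, 58.0]
stand 0.61 [295.0, 184.0, 20.0, 41.0]
bolt_tab 0.5 [355.0, 193.0, 18.0, 34.0]
tin 0.73 [264.0, 204.0, 33.0, 44.0]
jar 0.82 [294.0, 184.0, 23.0, 40.0]
top [[441.2, 0.0, 314.1], [0.0, 441.2, 243.1], [0.0, 0.0, 1.0]] [[0.012, -1.0, 0.005, 0.05], [-0.996, -0.012, -0.093, 0.524], [0.093, -0.004, -0.996, 1.029], [0.0, 0.0, 0.0, 1.0]]
statuette_a 0.83 [122.0, 186.0, 50.0, 41.0]
statuette_a 0.75 [318.0, 117.0, 36.0, 54.0]
statuette_a 0.67 [214.0, 215.0, 50.0, 34.0]
statuette_a 0.66 [268.0, 220.0, 38.0, 34.0]
statuette_a 0.63 [214.0, 267.0, 47.0, 32.0]
statuette_a 0.6 [271.0, 265.0, 43.0, 33.0]
statuette_a 0.6 [177.0, 378.0, 51.0, 37.0]
statuette_a 0.3 [371.0, 144.0, 35.0, 49.0]
board 0.81 [245.0, 246.0, 117.0, 113.0]
board 0.51 [269.0, 220.0, 33.0, 35.0]
stand 0.7 [430.0, 218.0, 125.0, 65.0]
stand 0.23 [215.0, 216.0, 47.0, 32.0]
bolt_tab 0.8 [455.0, 228.0, 72.0, 19.0]
```

View pics/side0.png

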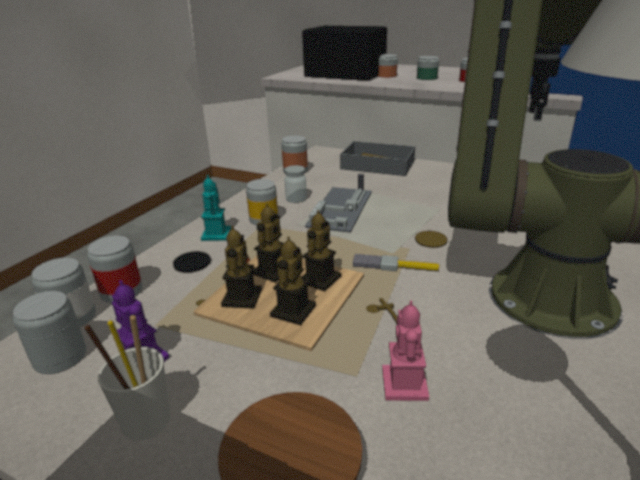

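View pics/top0.png

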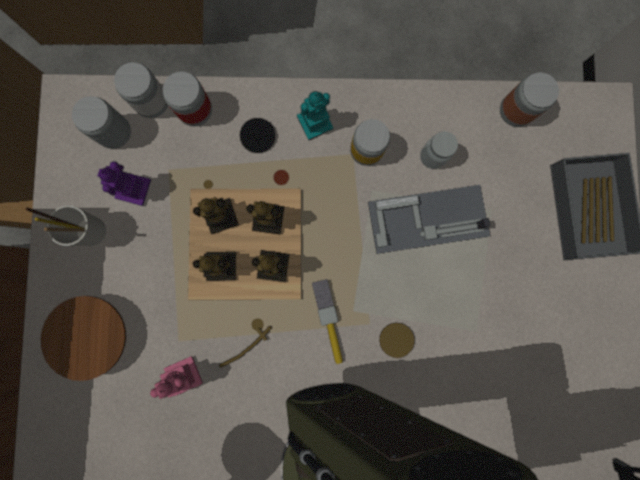

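The top view shows the four bronze statuettes on the board at about (215,215), (268,217), (215,265) and (272,265). The stand is at (430,218), with the bolt tab at (486,224) drawn back. Pink, purple and turquoise look-alikes stand off the board. The jar is at (440,150) and the tin with the orange band at (370,142). Next I'll fit silhouettes in both views.

```bash
cat > h.py <<'E'
import numpy as np,cv2
from plant import *
CM={n:camera_model(n) for n in("side","top")}
def proj(n,P):
    m=CM[n];W=np.array(m["world_to_cam"]);p=np.atleast_2d(P)@W[:3,:3].T+W[:3,3];p=p@np.array(m["mtx"]).T
    return p[:,:2]/p[:,2:]
def ray(n,uv):
    m=CM[n];W=np.array(m["world_to_cam"]);d=W[:3,:3].T@np.linalg.solve(np.array(m["mtx"]),[*uv,1]);return -W[:3,:3].T@W[:3,3],d
def onz(n,uv,z):
    o,d=ray(n,uv);return o+d*(z-o[2])/d[2]
def tri(uvs):
    A=np.zeros((3,3));b=np.zeros(3)
    for n,uv in uvs.items():
        o,d=ray(n,uv);d/=np.linalg.norm(d);M=np.eye(3)-np.outer(d,d);A+=M;b+=M@o
    return np.linalg.solve(A,b)
def T(p,x,y,z,yaw):
    c,s=np.cos(yaw),np.sin(yaw);p=np.array(p);return np.c_[c*p[:,0]-s*p[:,1]+x,s*p[:,0]+c*p[:,1]+y,p[:,2]+z]
def box(x0,x1,y0,y1,z0,z1):return [(x,y,z) for x in(x0,x1) for y in(y0,y1) for z in(z0,z1)]
def ring(r0,z0,r1,z1):
    a=np.linspace(0,2*np.pi,16);return [(r*np.cos(t),r*np.sin(t),z) for r,z in((r0,z0),(r1,z1)) for t in a]
h=.001
STAT=[np.array(p)*h for p in(box(-35,35,-35,35,0,12),box(-23,23,-23,23,12,62),box(-27,27,-27,27,62,70),ring(24,70,18,86),box(-17,17,-22,22,85,131),box(-9,9,-37,37,95,125),ring(16,131,16,158),ring(3,158,1,172))]
STAND=[np.array(p)*h for p in(box(-75,55,-215,65,0,10),box(27,55,-38,38,10,34),box(-30,35,38,46,10,22),box(-30,35,-46,-38,10,22))]
S=4
def sil(n,parts,poses):
    im=np.zeros((480*S//2,640*S//2),np.uint8)
    for po in poses:
        for p in parts:
            q=(proj(n,T(p,*po))+.5)*S/2
            cv2.fillConvexPoly(im,cv2.convexHull(np.round(q*16).astype(np.int32)),255,cv2.LINE_AA,4)
    return cv2.GaussianBlur(im,(0,0),2).astype(np.float32)/255
def up(m):return cv2.GaussianBlur(cv2.resize(m.astype(np.float32),None,fx=S/2,fy=S/2,interpolation=cv2.INTER_LINEAR),(0,0),2)
E
cat > a.py <<'E'
from h import *
from scipy.optimize import minimize
M={}
for n in("side","top"):
    snapshot(n)
    M[n]=[(t["score"],np.array(t["bbox"])*[640,480,640,480],t["region"]) for t in trace(n,"statuette_a")]
    M[n+"s"]=trace(n,"stand")[0]["region"]
    t=trace(n,"bolt_tab");print(n,[(round(q["score"],2),(np.array(q["bbox"])*[640,480,640,480]).round(1).tolist()) for q in t])
    M[n+"o"]=[ (k,[(np.array(q["bbox"])*[640,480,640,480]).round(0).tolist() for q in boxes_of(n,k)[:2]]) for k in("tin","jar")];print(M[n+"o"])
top=[m for m in M["top"] if 190<m[1][0]<300 and 190<m[1][1]<300 and m[0]>.4]
side=[m for m in M["side"] if 220<m[1][0]<350 and 230<m[1][1]<310 and m[0]>.4]
print(len(top),len(side))
um={"top":up(np.any([m[2] for m in top],0)),"side":up(np.any([m[2] for m in side],0))}
x0=[]
for m in top:
    p=onz("top",m[1][:2],.06);x0+=[p[0],p[1],0]
def f(v,parts,ms,z,names=("top","side")):
    po=[(a,b,z,c*1.0) for a,b,c in v.reshape(-1,3)]
    return sum(((sil(n,parts,po)-ms[n])**2).sum() for n in names)
best=None
v=np.array(x0);
for it in range(2):
  for i in range(4):
    def g(w):
        u=v.copy();u[3*i:3*i+3]=w;return f(u,STAT,um,.012)
    rs=[]
    for y0 in ([-.3,0,.3] if it==0 else [v[3*i+2]]):
        w0=v[3*i:3*i+3].copy();w0[2]=y0
        rs.append(minimize(g,w0,method="Nelder-Mead",options=dict(initial_simplex=w0+np.array([[0,0,0],[.01,0,0],[0,.01,0],[0,0,.2]]),maxfev=70)))
    r=min(rs,key=lambda r:r.fun);v[3*i:3*i+3]=r.x
print(np.round(v.reshape(-1,3),4).tolist(),f(v,STAT,um,.012),um["top"].sum(),um["side"].sum())
ms={n:up(M[n+"s"]) for n in("top","side")}
ys,xs=np.where(M["tops"]);p=onz("top",(xs.mean(),ys.mean()),.01)
rs=[]
for y0 in(0,.15,-.15):
    w0=np.array([p[0],p[1]+.075,y0])
    rs.append(minimize(f,w0,args=(STAND,ms,0),method="Nelder-Mead",options=dict(initial_simplex=w0+np.array([[0,0,0],[.01,0,0],[0,.01,0],[0,0,.1]]),maxfev=150)))
r=min(rs,key=lambda r:r.fun);sv=r.x;print("stand",sv.round(4),r.fun,ms["top"].sum(),ms["side"].sum())
np.savez("fit.npz",v=v,sv=sv)
a=np.load("top0.npy")[:,:,::-1];
def draw(n,im,c0,r0,w,h,k):
    cr=cv2.resize(im[r0:r0+h,c0:c0+w],None,fx=k,fy=k,interpolation=cv2.INTER_CUBIC)
    L=[(STAT[0],(*q[:2],.012,q[2])) for q in v.reshape(-1,3)]+[(STAT[4],(*q[:2],.012,q[2])) for q in v.reshape(-1,3)]+[(s,(*sv[:2],0,sv[2])) for s in STAND]
    for s,po in L:
        q=((proj(n,T(s,*po))-[c0,r0]+.5)*k).astype(np.int32)
        cv2.polylines(cr,[cv2.convexHull(q)],True,(0,255,255),1)
    return cr
A=draw("top",a,185,175,320,130,2.5)
B=draw("side",np.load("side0.npy")[:,:,::-1],200,150,240,180,2)
o=np.zeros((600,800,3),np.uint8);A=A[:325];o[:325]=A[:,:800];B=cv2.resize(B,(366,275));o[325:,:366]=B
cv2.imwrite("pics/fit0.png",o)
E
time python3 a.py
```

```text
side [(0.54, [355.1, 192.5, 17.1, 37.4])]
[('tin', []), ('jar', [[294.0, 185.0, 24.0, 38.0]])]
top [(0.82, [454.5, 225.3, 70.5, 18.5])]
[('tin', [[372.0, 144.0, 36.0, 46.0]]), ('jar', [[438.0, 150.0, 37.0, 36.0], [430.0, 220.0, 121.0, 69.0]])]
4 4
[[0.4684, 0.2801, 0.0594], [0.4698, 0.1546, -0.0539], [0.5887, 0.2845, 0.3979], [0.5839, 0.169, -0.0811]] 1688.6743 16800.0 31628.002
stand [ 0.5866 -0.1523  0.1883] 23938.294921875 1452.0 7708.0
real	0m30.460s
user	0m35.728s
sys	0m10.509s
```

View pics/fit0.png

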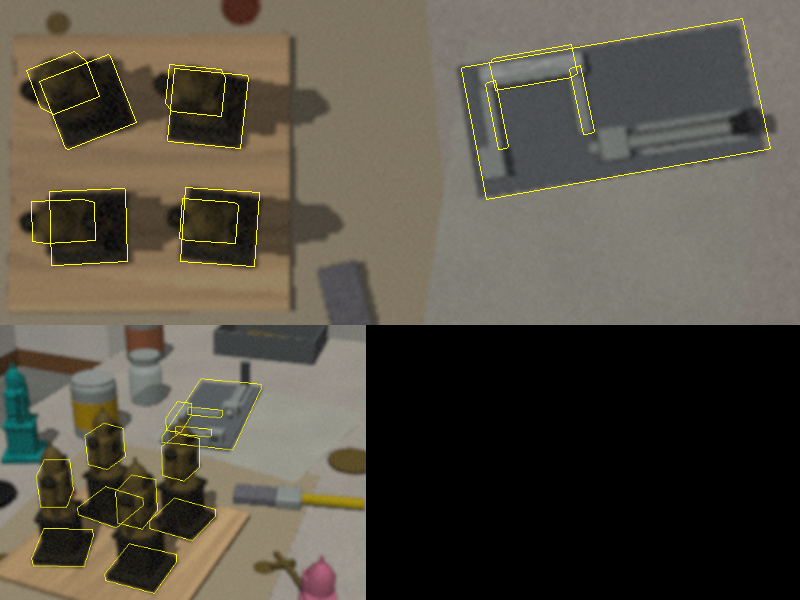

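The statuette fits sit well on the pictures. The stand fit is off because of a poor mask, so I'll refit its outline on image gradients.

```bash
cat > st.py <<'E'
from h import *
from scipy.optimize import minimize
G={}
for n in("top","side"):
    g=cv2.GaussianBlur(np.load(n+"0.npy").astype(np.float32).mean(2),(0,0),.7)
    G[n]=np.hypot(cv2.Sobel(g,cv2.CV_32F,1,0),cv2.Sobel(g,cv2.CV_32F,0,1)).clip(0,80)
def seg(a,b):return np.linspace(a,b,80)*h
T10=[(-75,-215,10),(-75,65,10),(55,65,10),(55,-215,10)]
L=[seg(T10[i],T10[(i+1)%4]) for i in range(4)]+[seg((27,-38,34),(27,38,34)),seg((-30,38,22),(25,38,22))]
def f(v,names=("top","side")):
    s=0
    for n in names:
        for k,l in enumerate(L):
            q=proj(n,T(l,v[0],v[1],0,v[2])).astype(np.float32)
            s-=cv2.remap(G[n],q[:,0:1],q[:,1:2],cv2.INTER_LINEAR).mean()
    return s
c=[]
for names in (("top","side"),("top",),("side",)):
    rs=[minimize(f,w,args=(names,),method="Nelder-Mead",options=dict(initial_simplex=np.array(w)+np.array([[0,0,0],[.005,0,0],[0,.005,0],[0,0,.03]]),maxfev=300)) for w in [(.587+a,-.15+b,.13+c) for a in(-.01,0,.01) for b in(-.012,-.004,.004) for c in(-.05,0,.05)]]
    r=min(rs,key=lambda r:r.fun);print(names,r.x.round(4),r.fun,sorted([round(q.fun,1) for q in rs])[:4]);c.append(r.x)
sv=c[0];np.save("sv.npy",sv)
im=np.load("top0.npy")[:,:,::-1];k=5
def dr(n,c0,r0,w,hh,k):
    cr=cv2.resize(np.load(n+"0.npy")[r0:r0+hh,c0:c0+w,::-1],None,fx=k,fy=k,interpolation=cv2.INTER_CUBIC)
    for l in L:
        q=((proj(n,T(l,sv[0],sv[1],0,sv[2]))-[c0,r0]+.5)*k).astype(np.int32);cv2.polylines(cr,[q],False,(0,255,255),1)
    return cr
A=dr("top",360,178,140,82,5);B=dr("side",300,165,90,70,4)
o=np.zeros((410,800,3),np.uint8);o[:,:700]=A
cv2.imwrite("pics/st1.png",np.vstack([o[:, :800],np.zeros((0,800,3),np.uint8)]))
E
python3 st.py
```

```text
('top', 'side') [ 0.5852 -0.1459  0.1633] -841.889404296875 [np.float64(-841.9), np.float64(-841.9), np.float64(-841.9), np.float64(-841.9)]
('top',) [ 0.5873 -0.1457  0.1615] -460.78057861328125 [np.float64(-460.8), np.float64(-460.8), np.float64(-460.8), np.float64(-460.8)]
('side',) [ 0.5809 -0.1304  0.1548] -417.72149658203125 [np.float64(-417.7), np.float64(-417.7), np.float64(-417.7), np.float64(-417.7)]
```

View pics/st1.png

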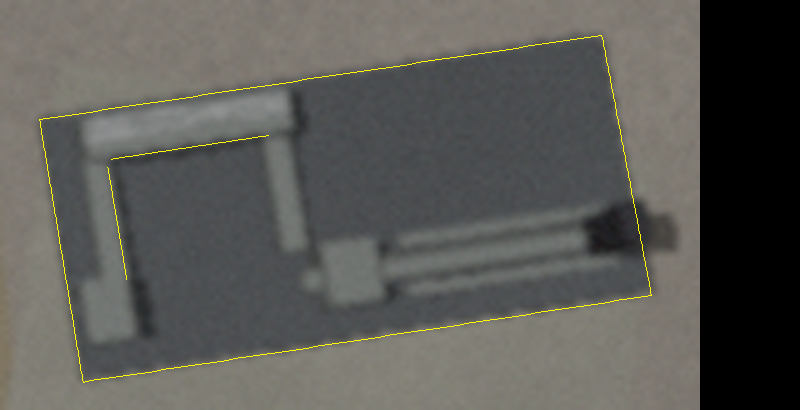

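The stand now fits cleanly in the top view: plate corners at (368,202), (480,185), (490,237) and (377,254), which gives (0.587, −0.146) and yaw 0.162. Next is a helper that works out the moves.

```bash
cat > mv.py <<'E'
from h import *
from scipy.spatial.transform import Rotation as Ro
def legs(goals,R=None,p=None):
    """goals: list of (x,y,z,yaw) ; prints one call's shares each"""
    if R is None:
        s=state();p=np.array(s["tool_pos"]);R=Ro.from_euler("xyz",s["eef_rot"])
        print("t",round(s["t"],2),"tcp",p.round(4),"rpy",np.round(s["eef_rot"],4),"F",np.round(s["contact_force"],2),"open",round(s["opening"],4),"grip",round(s["grip_force"],1))
    for g in goals:
        Rg=Ro.from_euler("xyz",[np.pi,0,g[3]])
        d=R.inv().apply(np.array(g[:3])-p)/.15;a=(R.inv()*Rg).as_rotvec()/(np.pi/2)
        print(np.round(g,3),"t",d.round(3),"a",a.round(3))
        R=Rg;p=np.array(g[:3])
E
python3 - <<'E'
from mv import *
v=np.load("fit.npz")["v"].reshape(-1,3)
print("tab top",onz("top",(483,223.6),.072),"jar",onz("top",(442,143),.1),"tin",onz("top",(372,135),.11))
print("tab tri",tri({"top":(483.5,223.6),"side":(361,176)}))
sv=np.array([.5865,-.1458,.162])
print("tab model",T([(-.045,-.195,.072)],sv[0],sv[1],0,sv[2]))
# head triangulation check of heights: project helmets
x,y,th=v[1]
legs([(.21,-.40,.239,.7),(.30,-.26,.239,1.2),(.38,-.12,.239,1.517),(.43,.02,.239,1.517),(x,y,.239,1.517),(x,y,.15,1.517)])
E
```

```text
tab top [ 0.56887509 -0.33019571  0.072     ] jar [ 0.74800138 -0.23056621  0.1       ] tin [ 0.76098234 -0.07045672  0.11      ]
tab tri [ 0.56998044 -0.33441966  0.0641779 ]
tab model [[ 0.57354121 -0.34550496  0.072     ]]
t 1.3 tcp [ 0.121  -0.5365  0.2393] rpy [-3.1416 -0.      0.2218] F [-1.17 -0.01 -0.59] open 0.0851 grip 0.0
[ 0.21  -0.4    0.239  0.7  ] t [ 0.779 -0.757  0.002] a [-0.    -0.    -0.304]
[ 0.3   -0.26   0.239  1.2  ] t [ 1.06  -0.327 -0.   ] a [ 0.     0.    -0.318]
[ 0.38  -0.12   0.239  1.517] t [1.063 0.159 0.   ] a [ 0.     0.    -0.202]
[0.43  0.02  0.239 1.517] t [0.95  0.283 0.   ] a [0. 0. 0.]
[0.47  0.155 0.239 1.517] t [0.91  0.217 0.   ] a [0. 0. 0.]
[0.47  0.155 0.15  1.517] t [ 0.    -0.     0.593] a [0. 0. 0.]
```

Request:
carry_out --rows '[{"tx":0.78,"ty":-0.76,"tz":0,"az":-0.3,"gripper":-1},{"tx":0.78,"ty":-0.76,"tz":0,"az":-0.3,"gripper":-1},{"tx":0.78,"ty":-0.76,"tz":0,"az":-0.3,"gripper":-1},{"tx":0.78,"ty":-0.76,"tz":0,"az":-0.3,"gripper":-1},{"tx":0.78,"ty":-0.76,"tz":0,"az":-0.3,"gripper":-1},{"tx":0.78,"ty":-0.76,"tz":0,"az":-0.3,"gripper":-1},{"tx":0.78,"ty":-0.76,"tz":0,"az":-0.3,"gripper":-1},{"tx":0.78,"ty":-0.76,"tz":0,"az":-0.3,"gripper":-1}]'

```text
$.rows[0]: bad value
```

Request:
carry_out --rows '[{"tx":1,"ty":-0.33,"tz":0,"az":-0.32,"gripper":-1},{"tx":1,"ty":-0.33,"tz":0,"az":-0.32,"gripper":-1},{"tx":1,"ty":-0.33,"tz":0,"az":-0.32,"gripper":-1},{"tx":1,"ty":-0.33,"tz":0,"az":-0.32,"gripper":-1},{"tx":1,"ty":-0.33,"tz":0,"az":-0.32,"gripper":-1},{"tx":1,"ty":-0.33,"tz":0,"az":-0.32,"gripper":-1},{"tx":1,"ty":-0.33,"tz":0,"az":-0.32,"gripper":-1},{"tx":1,"ty":-0.33,"tz":0,"az":-0.32,"gripper":-1}]'

```text
$.rows[0]: bad value
```

Request:
carry_out --rows '[{"tx":1,"ty":0.16,"tz":0,"az":-0.2,"gripper":-1},{"tx":1,"ty":0.16,"tz":0,"az":-0.2,"gripper":-1},{"tx":1,"ty":0.16,"tz":0,"az":-0.2,"gripper":-1},{"tx":1,"ty":0.16,"tz":0,"az":-0.2,"gripper":-1},{"tx":1,"ty":0.16,"tz":0,"az":-0.2,"gripper":-1},{"tx":1,"ty":0.16,"tz":0,"az":-0.2,"gripper":-1},{"tx":1,"ty":0.16,"tz":0,"az":-0.2,"gripper":-1},{"tx":1,"ty":0.16,"tz":0,"az":-0.2,"gripper":-1}]'

```text
$.rows[0]: bad value
```

Request:
carry_out --rows '[{"tx":1,"ty":0.28,"tz":0,"az":0,"gripper":-1},{"tx":1,"ty":0.28,"tz":0,"az":0,"gripper":-1},{"tx":1,"ty":0.28,"tz":0,"az":0,"gripper":-1},{"tx":1,"ty":0.28,"tz":0,"az":0,"gripper":-1},{"tx":1,"ty":0.28,"tz":0,"az":0,"gripper":-1},{"tx":1,"ty":0.28,"tz":0,"az":0,"gripper":-1},{"tx":1,"ty":0.28,"tz":0,"az":0,"gripper":-1},{"tx":1,"ty":0.28,"tz":0,"az":0,"gripper":-1}]'

```text
$.rows[0]: bad value
```

```bash
python3 - <<'E'
from mv import *
x,y,th=np.load("fit.npz")["v"].reshape(-1,3)[1]
legs([(x,y,.239,1.517),(x,y,.128,1.517)]);print(np.round(state()["q"],2))
E
```

```text
t 1.3 tcp [ 0.121  -0.5365  0.2393] rpy [-3.1416 -0.      0.2218] F [-1.17 -0.01 -0.59] open 0.0851 grip 0.0
[0.47  0.155 0.239 1.517] t [ 3.282e+00 -3.983e+00  2.000e-03] a [-0.    -0.    -0.825]
[0.47  0.155 0.128 1.517] t [ 0.   -0.    0.74] a [0. 0. 0.]
[-1.42  0.3   1.52  0.    1.32 -0.07]
```

Request:
carry_out --rows '[{"ax":0,"ay":0,"az":-0.3,"tx":0.78,"ty":-0.76,"tz":0,"gripper":-1},{"ax":0,"ay":0,"az":-0.3,"tx":0.78,"ty":-0.76,"tz":0,"gripper":-1},{"ax":0,"ay":0,"az":-0.3,"tx":0.78,"ty":-0.76,"tz":0,"gripper":-1},{"ax":0,"ay":0,"az":-0.3,"tx":0.78,"ty":-0.76,"tz":0,"gripper":-1},{"ax":0,"ay":0,"az":-0.3,"tx":0.78,"ty":-0.76,"tz":0,"gripper":-1},{"ax":0,"ay":0,"az":-0.3,"tx":0.78,"ty":-0.76,"tz":0,"gripper":-1},{"ax":0,"ay":0,"az":-0.3,"tx":0.78,"ty":-0.76,"tz":0,"gripper":-1},{"ax":0,"ay":0,"az":-0.3,"tx":0.78,"ty":-0.76,"tz":0,"gripper":-1}]'

```text
t: 1.97
tool_pos: [0.2096, -0.4003, 0.2392]
eef_rot: [-3.142, 0.0, 0.691]
contact_force: [-0.2, -1.4, -0.8]
opening: 0.0851
grip_force: 0.0
```

Request:
carry_out --rows '[{"ax":0,"ay":0,"az":-0.32,"tx":1,"ty":-0.33,"tz":0,"gripper":-1},{"ax":0,"ay":0,"az":-0.32,"tx":1,"ty":-0.33,"tz":0,"gripper":-1},{"ax":0,"ay":0,"az":-0.32,"tx":1,"ty":-0.33,"tz":0,"gripper":-1},{"ax":0,"ay":0,"az":-0.32,"tx":1,"ty":-0.33,"tz":0,"gripper":-1},{"ax":0,"ay":0,"az":-0.32,"tx":1,"ty":-0.33,"tz":0,"gripper":-1},{"ax":0,"ay":0,"az":-0.32,"tx":1,"ty":-0.33,"tz":0,"gripper":-1},{"ax":0,"ay":0,"az":-0.32,"tx":1,"ty":-0.33,"tz":0,"gripper":-1},{"ax":0,"ay":0,"az":-0.32,"tx":1,"ty":-0.33,"tz":0,"gripper":-1}]'

```text
t: 2.63
tool_pos: [0.2933, -0.2667, 0.2392]
eef_rot: [-3.141, -0.0, 1.193]
contact_force: [0.0, 0.1, 0.2]
opening: 0.0853
grip_force: 0.0
```

Request:
carry_out --rows '[{"ax":0,"ay":0,"az":-0.2,"tx":1,"ty":0.16,"tz":0,"gripper":-1},{"ax":0,"ay":0,"az":-0.2,"tx":1,"ty":0.16,"tz":0,"gripper":-1},{"ax":0,"ay":0,"az":-0.2,"tx":1,"ty":0.16,"tz":0,"gripper":-1},{"ax":0,"ay":0,"az":-0.2,"tx":1,"ty":0.16,"tz":0,"gripper":-1},{"ax":0,"ay":0,"az":-0.2,"tx":1,"ty":0.16,"tz":0,"gripper":-1},{"ax":0,"ay":0,"az":-0.2,"tx":1,"ty":0.16,"tz":0,"gripper":-1},{"ax":0,"ay":0,"az":-0.2,"tx":1,"ty":0.16,"tz":0,"gripper":-1},{"ax":0,"ay":0,"az":-0.2,"tx":1,"ty":0.16,"tz":0,"gripper":-1}]'

```text
t: 3.3
tool_pos: [0.3707, -0.1361, 0.2392]
eef_rot: [-3.141, 0.0, 1.507]
contact_force: [-0.5, 0.6, -1.4]
opening: 0.0853
grip_force: 0.0
```

Request:
carry_out --rows '[{"ax":0,"ay":0,"az":0,"tx":1,"ty":0.28,"tz":0,"gripper":-1},{"ax":0,"ay":0,"az":0,"tx":1,"ty":0.28,"tz":0,"gripper":-1},{"ax":0,"ay":0,"az":0,"tx":1,"ty":0.28,"tz":0,"gripper":-1},{"ax":0,"ay":0,"az":0,"tx":1,"ty":0.28,"tz":0,"gripper":-1},{"ax":0,"ay":0,"az":0,"tx":1,"ty":0.28,"tz":0,"gripper":-1},{"ax":0,"ay":0,"az":0,"tx":1,"ty":0.28,"tz":0,"gripper":-1},{"ax":0,"ay":0,"az":0,"tx":1,"ty":0.28,"tz":0,"gripper":-1},{"ax":0,"ay":0,"az":0,"tx":1,"ty":0.28,"tz":0,"gripper":-1}]'

```text
t: 3.97
tool_pos: [0.422, 0.0109, 0.2393]
eef_rot: [-3.142, 0.0, 1.508]
contact_force: [-0.0, -0.4, -0.9]
opening: 0.0855
grip_force: 0.0
```

```bash
python3 - <<'E'
from mv import *
x,y,th=np.load("fit.npz")["v"].reshape(-1,3)[1]
legs([(x,y,.239,1.517),(x,y,.128,1.517)]);print(np.round(state()["q"],2))
E
```

```text
t 3.97 tcp [0.422  0.0109 0.2393] rpy [-3.1416e+00  2.0000e-04  1.5076e+00] F [-0.04 -0.42 -0.94] open 0.0855 grip 0.0
[0.47  0.155 0.239 1.517] t [0.976 0.258 0.002] a [-0.     0.    -0.006]
[0.47  0.155 0.128 1.517] t [ 0.   -0.    0.74] a [0. 0. 0.]
[-0.06  0.01  1.86 -0.    1.28  0.  ]
```

Request:
carry_out --rows '[{"ax":0,"ay":0,"az":-0.006,"tx":0.975,"ty":0.26,"tz":0,"gripper":-1},{"ax":0,"ay":0,"az":-0.006,"tx":0.975,"ty":0.26,"tz":0,"gripper":-1},{"ax":0,"ay":0,"az":-0.006,"tx":0.975,"ty":0.26,"tz":0,"gripper":-1},{"ax":0,"ay":0,"az":-0.006,"tx":0.975,"ty":0.26,"tz":0,"gripper":-1},{"ax":0,"ay":0,"az":-0.006,"tx":0.975,"ty":0.26,"tz":0,"gripper":-1},{"ax":0,"ay":0,"az":-0.006,"tx":0.975,"ty":0.26,"tz":0.25,"gripper":-1},{"ax":0,"ay":0,"az":-0.006,"tx":0.975,"ty":0.26,"tz":0.4,"gripper":-1},{"ax":0,"ay":0,"az":-0.006,"tx":0.975,"ty":0.26,"tz":0.5,"gripper":-1}]'

```text
t: 4.63
tool_pos: [0.4693, 0.1541, 0.162]
eef_rot: [-3.139, 0.001, 1.517]
contact_force: [0.5, -0.2, 0.4]
opening: 0.0853
grip_force: 0.0
```

Request:
carry_out --rows '[{"ax":0,"ay":0,"az":0,"tx":0,"ty":0,"tz":0.1,"gripper":-1},{"ax":0,"ay":0,"az":0,"tx":0,"ty":0,"tz":0.2,"gripper":-1},{"ax":0,"ay":0,"az":0,"tx":0,"ty":0,"tz":0.26,"gripper":-1},{"ax":0,"ay":0,"az":0,"tx":0,"ty":0,"tz":0.26,"gripper":0},{"ax":0,"ay":0,"az":0,"tx":0,"ty":0,"tz":0.26,"gripper":1},{"ax":0,"ay":0,"az":0,"tx":0,"ty":0,"tz":0.26,"gripper":1},{"ax":0,"ay":0,"az":0,"tx":0,"ty":0,"tz":0.26,"gripper":1},{"ax":0,"ay":0,"az":0,"tx":0,"ty":0,"tz":0.26,"gripper":1}]' --force 40

```text
t: 5.3
tool_pos: [0.4704, 0.1559, 0.1264]
eef_rot: [3.14, -0.0, 1.519]
contact_force: [-1.3, -0.7, 3.1]
opening: 0.0339
grip_force: 38.3
```

```bash
python3 - <<'E'
from mv import *
legs([])
cv2.imwrite("pics/g1.png",cv2.resize(snapshot("side")[150:340,180:400,::-1],None,fx=2.5,fy=2.5))
legs([])
E
```

```text
t 5.3 tcp [0.4704 0.1559 0.1264] rpy [ 3.1400e+00 -4.0000e-04  1.5192e+00] F [-1.31 -0.73  3.14] open 0.0339 grip 38.3
t 5.35 tcp [0.4705 0.1559 0.1264] rpy [ 3.1399e+00 -4.0000e-04  1.5192e+00] F [-1.47 -1.    6.32] open 0.0342 grip 38.6
```

View pics/g1.png

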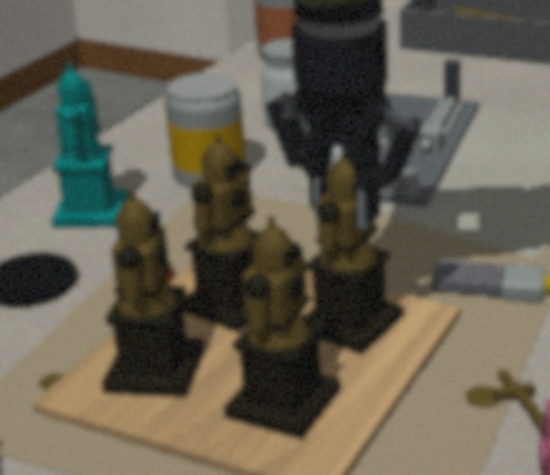

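The picture shows the nearest statuette, spike at crop (345,160), held at the chest with its spike just under the gripper body. Next I lift and weigh it.

Request:
carry_out --rows '[{"ax":0,"ay":0,"az":0,"tx":0,"ty":0,"tz":-0.03,"gripper":1},{"ax":0,"ay":0,"az":0,"tx":0,"ty":0,"tz":-0.08,"gripper":1},{"ax":0,"ay":0,"az":0,"tx":0,"ty":0,"tz":-0.13,"gripper":1},{"ax":0,"ay":0,"az":0,"tx":0,"ty":0,"tz":-0.14,"gripper":1},{"ax":0,"ay":0,"az":0,"tx":0,"ty":0,"tz":-0.14,"gripper":1},{"ax":0,"ay":0,"az":0,"tx":0,"ty":0,"tz":-0.14,"gripper":1},{"ax":0,"ay":0,"az":0,"tx":0,"ty":0,"tz":-0.14,"gripper":1},{"ax":0,"ay":0,"az":0,"tx":0,"ty":0,"tz":-0.14,"gripper":1}]'

```text
t: 6.02
tool_pos: [0.4698, 0.1559, 0.146]
eef_rot: [-3.141, 0.0, 1.519]
contact_force: [1.2, 0.2, -2.4]
opening: 0.0338
grip_force: 39.1
```

```bash
python3 - <<'E'
from mv import *
for i in range(4): snapshot("side");print(np.round(state()["contact_force"],2))
v=np.load("fit.npz")["v"].reshape(-1,3)
legs([])
E
```

```text
[-0.02 -0.52 -3.31]
[ 0.63  0.2  -2.92]
[-0.4   0.08 -1.78]
[ 0.19 -0.15 -2.32]
t 6.22 tcp [0.4699 0.1559 0.1461] rpy [-3.1413e+00  1.0000e-04  1.5193e+00] F [ 0.19 -0.15 -2.32] open 0.0342 grip 39.1
```

About 2.5 N: the first one is the light statuette, far below the 5.7 N minimum for a ballasted one. I'll carry it over to the stand.

Request:
carry_out --rows '[{"ax":0,"ay":0,"az":0,"tx":-0.05,"ty":0,"tz":-0.1,"gripper":1},{"ax":0,"ay":0,"az":0,"tx":-0.15,"ty":0,"tz":-0.2,"gripper":1},{"ax":0,"ay":0,"az":0,"tx":-0.3,"ty":0.05,"tz":-0.3,"gripper":1},{"ax":0,"ay":0,"az":0,"tx":-0.5,"ty":0.1,"tz":-0.36,"gripper":1},{"ax":0,"ay":0,"az":0,"tx":-0.7,"ty":0.15,"tz":-0.36,"gripper":1},{"ax":0,"ay":0,"az":0,"tx":-0.85,"ty":0.18,"tz":-0.36,"gripper":1},{"ax":0,"ay":0,"az":0,"tx":-0.95,"ty":0.2,"tz":-0.36,"gripper":1},{"ax":0,"ay":0,"az":0,"tx":-1,"ty":0.2,"tz":-0.36,"gripper":1}]' --force 50

```text
t: 6.88
tool_pos: [0.4924, 0.0028, 0.2002]
eef_rot: [-3.142, 0.0, 1.518]
contact_force: [0.1, 0.6, -2.9]
opening: 0.0335
grip_force: 51.7
```

Request:
carry_out --rows '[{"ax":0,"ay":0,"az":-0.01,"tx":-0.1,"ty":0.06,"tz":0,"gripper":1},{"ax":0,"ay":0,"az":-0.03,"tx":-0.25,"ty":0.15,"tz":0,"gripper":1},{"ax":0,"ay":0,"az":-0.05,"tx":-0.42,"ty":0.25,"tz":0,"gripper":1},{"ax":0,"ay":0,"az":-0.08,"tx":-0.6,"ty":0.36,"tz":0,"gripper":1},{"ax":0,"ay":0,"az":-0.1,"tx":-0.77,"ty":0.46,"tz":0,"gripper":1},{"ax":0,"ay":0,"az":-0.12,"tx":-0.9,"ty":0.54,"tz":0,"gripper":1},{"ax":0,"ay":0,"az":-0.136,"tx":-0.97,"ty":0.58,"tz":0,"gripper":1},{"ax":0,"ay":0,"az":-0.136,"tx":-0.99,"ty":0.59,"tz":0,"gripper":1}]'

```text
t: 7.55
tool_pos: [0.5734, -0.1495, 0.1997]
eef_rot: [-3.141, -0.0, 1.733]
contact_force: [-0.9, -0.4, -2.3]
opening: 0.034
grip_force: 51.6
```

```bash
python3 - <<'E'
from mv import *
legs([(.5727,-.1481,.172,1.733)]);print(np.round(state()["q"],2))
E
```

```text
t 7.55 tcp [ 0.5734 -0.1495  0.1997] rpy [-3.1410e+00 -2.0000e-04  1.7328e+00] F [-0.9  -0.41 -2.32] open 0.034 grip 51.6
[ 0.573 -0.148  0.172  1.733] t [ 0.01  -0.003  0.185] a [-0. -0. -0.]
[-0.32  0.43  1.44 -0.    1.27 -0.48]
```

Request:
carry_out --rows '[{"ax":0,"ay":0,"az":0,"tx":0.01,"ty":0,"tz":0.05,"gripper":1},{"ax":0,"ay":0,"az":0,"tx":0.01,"ty":0,"tz":0.1,"gripper":1},{"ax":0,"ay":0,"az":0,"tx":0.01,"ty":0,"tz":0.15,"gripper":1},{"ax":0,"ay":0,"az":0,"tx":0.01,"ty":0,"tz":0.185,"gripper":1},{"ax":0,"ay":0,"az":0,"tx":0.01,"ty":0,"tz":0.185,"gripper":1},{"ax":0,"ay":0,"az":0,"tx":0.01,"ty":0,"tz":0.185,"gripper":1},{"ax":0,"ay":0,"az":0,"tx":0.01,"ty":0,"tz":0.185,"gripper":1},{"ax":0,"ay":0,"az":0,"tx":0.01,"ty":0,"tz":0.185,"gripper":1}]'

```text
t: 8.22
tool_pos: [0.5729, -0.1468, 0.173]
eef_rot: [3.141, 0.0, 1.733]
contact_force: [1.3, -0.4, -3.0]
opening: 0.0336
grip_force: 51.6
```

```bash
cat > hov.py <<'E'
from mv import *
import sys
s=state();p=s["tool_pos"];th=s["eef_rot"][2]-np.pi/2;legs([])
zb=p[2]-.1144
out=[]
sv=(.5865,-.1458,0,.162)
for n,(c0,r0,w,hh) in (("side",(290,120,100,120)),("top",(355,165,140,105))):
    im=snapshot(n);np.save(n+sys.argv[1]+".npy",im);k=4
    for ov in (0,1):
        cr=cv2.resize(im[r0:r0+hh,c0:c0+w,::-1],None,fx=k,fy=k,interpolation=cv2.INTER_CUBIC)
        if ov:
            for q,po in [(STAT[0],(p[0],p[1],zb,th)),(STAT[1],(p[0],p[1],zb,th)),(STAND[0],sv)]:
                cv2.polylines(cr,[cv2.convexHull(((proj(n,T(q,*po))-[c0,r0]+.5)*k).astype(np.int32))],True,(0,255,255),1)
        if ov==(1):out.append(cr) 
        elif n=="side":out.append(cr)
cv2.imwrite(f"pics/hov{sys.argv[1]}.png",np.hstack(out[:2])); cv2.imwrite(f"pics/hovt{sys.argv[1]}.png",out[-1])
E
python3 hov.py 1
```

```text
t 8.22 tcp [ 0.5729 -0.1468  0.173 ] rpy [3.1409e+00 3.0000e-04 1.7329e+00] F [ 1.35 -0.44 -2.98] open 0.0336 grip 51.6
```

View pics/hov1.png

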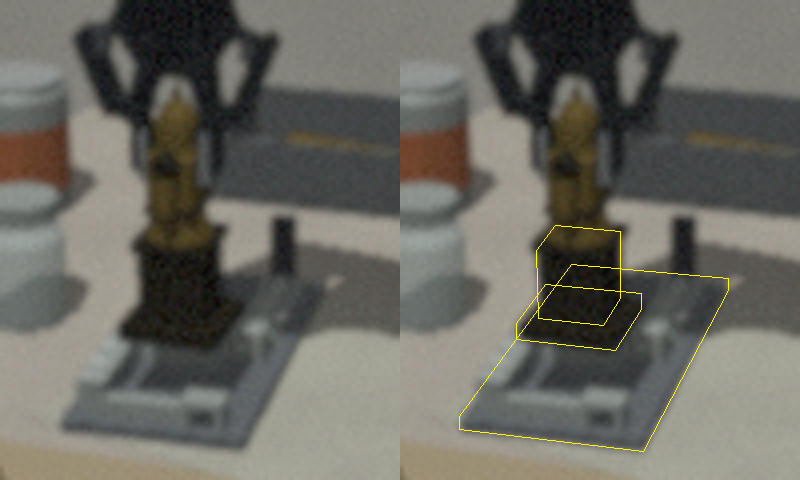

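The statuette hangs upright over the seat. The projected flange, left corner at crop (518,325), and the plate outline match the picture within about 1 mm. Lowering now.

Request:
carry_out --rows '[{"ax":0,"ay":0,"az":0,"tx":0,"ty":0,"tz":0.05,"gripper":1},{"ax":0,"ay":0,"az":0,"tx":0,"ty":0,"tz":0.1,"gripper":1},{"ax":0,"ay":0,"az":0,"tx":0,"ty":0,"tz":0.15,"gripper":1},{"ax":0,"ay":0,"az":0,"tx":0,"ty":0,"tz":0.19,"gripper":1},{"ax":0,"ay":0,"az":0,"tx":0,"ty":0,"tz":0.22,"gripper":1},{"ax":0,"ay":0,"az":0,"tx":0,"ty":0,"tz":0.24,"gripper":1},{"ax":0,"ay":0,"az":0,"tx":0,"ty":0,"tz":0.26,"gripper":1},{"ax":0,"ay":0,"az":0,"tx":0,"ty":0,"tz":0.265,"gripper":1}]'

```text
t: 8.98
tool_pos: [0.5726, -0.1468, 0.1323]
eef_rot: [-3.141, -0.0, 1.733]
contact_force: [-0.1, -0.4, -2.1]
opening: 0.0336
grip_force: 51.6
```

Request:
carry_out --rows '[{"ax":0,"ay":0,"az":0,"tx":0,"ty":0,"tz":0.01,"gripper":1},{"ax":0,"ay":0,"az":0,"tx":0,"ty":0,"tz":0.02,"gripper":1},{"ax":0,"ay":0,"az":0,"tx":0,"ty":0,"tz":0.03,"gripper":1},{"ax":0,"ay":0,"az":0,"tx":0,"ty":0,"tz":0.04,"gripper":1},{"ax":0,"ay":0,"az":0,"tx":0,"ty":0,"tz":0.045,"gripper":1},{"ax":0,"ay":0,"az":0,"tx":0,"ty":0,"tz":0.05,"gripper":1},{"ax":0,"ay":0,"az":0,"tx":0,"ty":0,"tz":0.05,"gripper":1},{"ax":0,"ay":0,"az":0,"tx":0,"ty":0,"tz":0.05,"gripper":1}]'

```text
t: 9.65
tool_pos: [0.5727, -0.1469, 0.1253]
eef_rot: [3.142, 0.0, 1.733]
contact_force: [1.0, -0.5, -2.6]
opening: 0.0335
grip_force: 51.6
```

Request:
carry_out --rows '[{"ax":0,"ay":0,"az":0,"tx":0,"ty":0.01,"tz":0.003,"gripper":1},{"ax":0,"ay":0,"az":0,"tx":0,"ty":0.02,"tz":0.003,"gripper":1},{"ax":0,"ay":0,"az":0,"tx":0,"ty":0.03,"tz":0.003,"gripper":1},{"ax":0,"ay":0,"az":0,"tx":0,"ty":0.04,"tz":0.003,"gripper":1},{"ax":0,"ay":0,"az":0,"tx":0,"ty":0.05,"tz":0.003,"gripper":1},{"ax":0,"ay":0,"az":0,"tx":0,"ty":0.06,"tz":0.003,"gripper":1},{"ax":0,"ay":0,"az":0,"tx":0,"ty":0.067,"tz":0.003,"gripper":1},{"ax":0,"ay":0,"az":0,"tx":0,"ty":0.067,"tz":0.003,"gripper":1}]'

```text
t: 10.32
tool_pos: [0.5828, -0.1452, 0.1248]
eef_rot: [3.142, -0.0, 1.733]
contact_force: [0.4, 1.0, -2.6]
opening: 0.0337
grip_force: 51.7
```

Request:
carry_out --rows '[{"ax":0,"ay":0,"az":0,"tx":0,"ty":0.003,"tz":0,"gripper":1},{"ax":0,"ay":0,"az":0,"tx":0,"ty":0.006,"tz":0,"gripper":1},{"ax":0,"ay":0,"az":0,"tx":0,"ty":0.009,"tz":0,"gripper":1},{"ax":0,"ay":0,"az":0,"tx":0,"ty":0.012,"tz":0,"gripper":1},{"ax":0,"ay":0,"az":0,"tx":0,"ty":0.015,"tz":0,"gripper":1},{"ax":0,"ay":0,"az":0,"tx":0,"ty":0.018,"tz":0,"gripper":1},{"ax":0,"ay":0,"az":0,"tx":0,"ty":0.02,"tz":0,"gripper":1},{"ax":0,"ay":0,"az":0,"tx":0,"ty":0.02,"tz":0,"gripper":1}]'

```text
t: 10.98
tool_pos: [0.5856, -0.1447, 0.1248]
eef_rot: [3.142, -0.0, 1.733]
contact_force: [0.2, 0.3, -2.8]
opening: 0.0338
grip_force: 51.7
```

Request:
carry_out --rows '[{"ax":0,"ay":0,"az":0,"tx":0,"ty":0.002,"tz":0,"gripper":1},{"ax":0,"ay":0,"az":0,"tx":0,"ty":0.004,"tz":0,"gripper":1},{"ax":0,"ay":0,"az":0,"tx":0,"ty":0.006,"tz":0,"gripper":1},{"ax":0,"ay":0,"az":0,"tx":0,"ty":0.008,"tz":0,"gripper":1},{"ax":0,"ay":0,"az":0,"tx":0,"ty":0.01,"tz":0,"gripper":1},{"ax":0,"ay":0,"az":0,"tx":0,"ty":0.012,"tz":0,"gripper":1},{"ax":0,"ay":0,"az":0,"tx":0,"ty":0.014,"tz":0,"gripper":1},{"ax":0,"ay":0,"az":0,"tx":0,"ty":0.014,"tz":0,"gripper":1}]'

```text
t: 11.65
tool_pos: [0.5871, -0.1448, 0.1249]
eef_rot: [-3.14, 0.0, 1.733]
contact_force: [-7.2, -3.2, 2.6]
opening: 0.0338
grip_force: 51.7
```

Stop contact at 7 N, at x = 0.587 as expected. Now I settle it on the plate and release.

Request:
carry_out --rows '[{"ax":0,"ay":0,"az":0,"tx":0,"ty":0,"tz":0.002,"gripper":1},{"ax":0,"ay":0,"az":0,"tx":0,"ty":0,"tz":0.004,"gripper":1},{"ax":0,"ay":0,"az":0,"tx":0,"ty":0,"tz":0.004,"gripper":1},{"ax":0,"ay":0,"az":0,"tx":0,"ty":0,"tz":0.004,"gripper":0.3},{"ax":0,"ay":0,"az":0,"tx":0,"ty":0,"tz":0.004,"gripper":-0.2},{"ax":0,"ay":0,"az":0,"tx":0,"ty":0,"tz":0.004,"gripper":-1},{"ax":0,"ay":0,"az":0,"tx":0,"ty":0,"tz":0.004,"gripper":-1},{"ax":0,"ay":0,"az":0,"tx":0,"ty":0,"tz":0.004,"gripper":-1}]'

```text
t: 12.32
tool_pos: [0.5879, -0.1443, 0.1243]
eef_rot: [3.141, 0.0, 1.733]
contact_force: [0.3, 0.0, 0.8]
opening: 0.08
grip_force: 0.0
```

```bash
cat > chk.py <<'E'
from mv import *
import sys
from scipy.optimize import minimize
legs([])
n="side";im=snapshot(n);np.save("c"+sys.argv[1]+".npy",im)
ts=[t for t in trace(n,"statuette_a") if abs(t["bbox"][0]*640-335)<25 and abs(t["bbox"][1]*480-190)<35]
c0,r0,w,hh,k=290,130,100,105,5
cr=cv2.resize(im[r0:r0+hh,c0:c0+w,::-1],None,fx=k,fy=k,interpolation=cv2.INTER_CUBIC)
th=.162
for d,col in((0,(0,255,255)),(-.004,(255,255,0))):
    po=(*T([(d,0,.01)],.5865,-.1458,0,th)[0],th)
    q=((proj(n,T(STAT[0],*po))-[c0,r0]+.5)*k).astype(np.int32);cv2.polylines(cr,[cv2.convexHull(q)],True,col,1)
cv2.imwrite(f"pics/chk{sys.argv[1]}.png",cr)
t=trace(n,"bolt_tab");print([(round(q["score"],2),(np.array(q["bbox"])*[640,480,640,480]).round(1).tolist()) for q in t],len(ts))
E
python3 chk.py 1
```

```text
t 12.32 tcp [ 0.5879 -0.1443  0.1243] rpy [3.141e+00 1.000e-04 1.733e+00] F [0.34 0.01 0.82] open 0.08 grip 0.0
[(0.54, [354.8, 190.8, 15.8, 34.1])] 2
```

View pics/chk1.png

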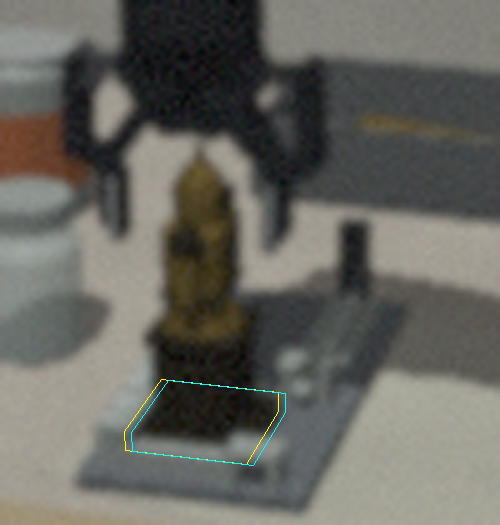

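The statuette stands upright with its flange in the seat between the cheeks, matching the projected outline at crop (205,420). The bolt tab's top is at about (361,174) in the side view. Next I locate the tab and move there.

```bash
python3 - <<'E'
from mv import *
from scipy.optimize import minimize
S0=(.5867,-.1455,.162)
TAB=np.array(box(-55,-35,-7,7,20,72))*h
for b in(0,.005,.01,.015):
    P=T([(-.045,-.195+b,.072),(-.045,-.195+b,.022)],S0[0],S0[1],0,S0[2]);print(b,P[0].round(4),proj("side",P).round(1).tolist(),proj("top",P).round(1).tolist())
# dark-pixel mask fit
for n,(c0,r0,w,hh),f in(("side",(345,165,35,35),"c1.npy"),("top",(465,205,40,40),"top0.npy")):
    g=np.load(f)[r0:r0+hh,c0:c0+w].mean(2);m=g<np.percentile(g,1)+25
    k,l,st,ce=cv2.connectedComponentsWithStats(m.astype(np.uint8));i=1+np.argmax(st[1:,4]);print(n,st[i],ce[i]+[c0,r0])
    for b in(0,.005,.01): q=cv2.convexHull(proj(n,T(TAB+[0,-.195+b,0],S0[0],S0[1],0,S0[2])).astype(np.float32));M=cv2.moments(q);print(b,M["m10"]/M["m00"],M["m01"]/M["m00"],M["m00"])
P=T([(-.045,-.190,0)],*S0[:2],0,S0[2])[0]
Q=T([(-.045,-.100,0)],*S0[:2],0,S0[2])[0]
legs([(.588,-.1443,.215,1.733),(Q[0],Q[1],.215,1.733),(P[0],P[1],.13,1.733),(P[0],P[1],.058,1.733)])
E
```

```text
0 [ 0.5737 -0.3452  0.072 ] [[361.2, 172.3], [361.0, 187.3]] [[489.5, 221.6], [481.2, 224.5]]
0.005 [ 0.5729 -0.3403  0.072 ] [[360.9, 172.8], [360.6, 187.9]] [[487.3, 221.9], [479.1, 224.8]]
0.01 [ 0.5721 -0.3353  0.072 ] [[360.5, 173.4], [360.3, 188.5]] [[485.2, 222.2], [477.1, 225.1]]
0.015 [ 0.5713 -0.3304  0.072 ] [[360.1, 174.0], [359.9, 189.1]] [[483.1, 222.5], [475.0, 225.4]]
side [13 10  6 15 63] [360.46031746 182.11111111]
0 361.0828332634974 180.0676905356205 123.81777917779982
0.005 360.72544417439343 180.65249698997394 124.52333182003349
0.01 360.3659796295811 181.240684460351 125.23507173568942
top [ 12  14  13  10 106] [483.37735849 223.75471698]
0 485.2793825169958 223.03636831303547 137.3616646581795
0.005 483.19150081810585 223.34987880456177 136.49291559681296
0.01 481.1032212359945 223.66344445612896 135.62348090391606
t 12.47 tcp [ 0.5878 -0.1443  0.1242] rpy [ 3.1414 -0.      1.733 ] F [-0.14  0.2   0.46] open 0.0856 grip 0.0
[ 0.588 -0.144  0.215  1.733] t [-0.     0.002 -0.605] a [ 0. -0.  0.]
[ 0.558 -0.251  0.215  1.733] t [-0.673 -0.31  -0.   ] a [0. 0. 0.]
[ 0.573 -0.34   0.13   1.733] t [-0.6   -0.     0.567] a [0. 0. 0.]
[ 0.573 -0.34   0.058  1.733] t [ 0.   -0.    0.48] a [0. 0. 0.]
```

Request:
carry_out --rows '[{"ax":0,"ay":0,"az":0,"tx":0,"ty":0,"tz":-0.1,"gripper":-1},{"ax":0,"ay":0,"az":0,"tx":0,"ty":0,"tz":-0.25,"gripper":-1},{"ax":0,"ay":0,"az":0,"tx":0,"ty":0,"tz":-0.45,"gripper":-1},{"ax":0,"ay":0,"az":0,"tx":0,"ty":0,"tz":-0.6,"gripper":-1},{"ax":0,"ay":0,"az":0,"tx":0,"ty":0,"tz":-0.6,"gripper":-1},{"ax":0,"ay":0,"az":0,"tx":0,"ty":0,"tz":-0.6,"gripper":-1},{"ax":0,"ay":0,"az":0,"tx":0,"ty":0,"tz":-0.6,"gripper":-1},{"ax":0,"ay":0,"az":0,"tx":0,"ty":0,"tz":-0.6,"gripper":-1}]'

```text
t: 13.13
tool_pos: [0.5873, -0.1443, 0.213]
eef_rot: [-3.14, -0.001, 1.733]
contact_force: [-1.0, -0.6, -0.2]
opening: 0.0855
grip_force: 0.0
```

Request:
carry_out --rows '[{"ax":0,"ay":0,"az":0,"tx":-0.2,"ty":-0.1,"tz":0,"gripper":-1},{"ax":0,"ay":0,"az":0,"tx":-0.42,"ty":-0.2,"tz":0,"gripper":-1},{"ax":0,"ay":0,"az":0,"tx":-0.67,"ty":-0.31,"tz":0,"gripper":-1},{"ax":0,"ay":0,"az":0,"tx":-0.67,"ty":-0.31,"tz":0,"gripper":-1},{"ax":0,"ay":0,"az":0,"tx":-0.9,"ty":-0.31,"tz":0.1,"gripper":-1},{"ax":0,"ay":0,"az":0,"tx":-1,"ty":-0.31,"tz":0.3,"gripper":-1},{"ax":0,"ay":0,"az":0,"tx":-1,"ty":-0.31,"tz":0.5,"gripper":-1},{"ax":0,"ay":0,"az":0,"tx":-1,"ty":-0.31,"tz":0.5,"gripper":-1}]'

```text
t: 13.8
tool_pos: [0.5634, -0.2994, 0.1318]
eef_rot: [-3.133, -0.007, 1.731]
contact_force: [-0.2, 0.3, -1.5]
opening: 0.0854
grip_force: 0.0
```

```bash
python3 - <<'E'
from mv import *
legs([(.573,-.340,.13,1.733),(.573,-.340,.056,1.733)])
E
```

```text
t 13.8 tcp [ 0.5634 -0.2994  0.1318] rpy [-3.1334 -0.0071  1.7315] F [-0.25  0.26 -1.49] open 0.0854 grip 0.0
[ 0.573 -0.34   0.13   1.733] t [-0.278  0.02   0.01 ] a [-0.005 -0.005 -0.001]
[ 0.573 -0.34   0.056  1.733] t [ 0.    -0.     0.493] a [0. 0. 0.]
```

Request:
carry_out --rows '[{"ax":0,"ay":0,"az":0,"tx":-0.1,"ty":0.003,"tz":0,"gripper":-1},{"ax":0,"ay":0,"az":0,"tx":-0.2,"ty":0.006,"tz":0,"gripper":-1},{"ax":0,"ay":0,"az":0,"tx":-0.272,"ty":0.006,"tz":0,"gripper":-1},{"ax":0,"ay":0,"az":0,"tx":-0.272,"ty":0.006,"tz":0,"gripper":-1},{"ax":0,"ay":0,"az":0,"tx":-0.272,"ty":0.006,"tz":0.1,"gripper":-1},{"ax":0,"ay":0,"az":0,"tx":-0.272,"ty":0.006,"tz":0.2,"gripper":-1},{"ax":0,"ay":0,"az":0,"tx":-0.272,"ty":0.006,"tz":0.2,"gripper":-1},{"ax":0,"ay":0,"az":0,"tx":-0.272,"ty":0.006,"tz":0.2,"gripper":-1}]'

```text
t: 14.47
tool_pos: [0.5733, -0.3393, 0.1093]
eef_rot: [-3.141, -0.001, 1.733]
contact_force: [-0.1, 0.2, 0.9]
opening: 0.0856
grip_force: 0.0
```

```bash
python3 - <<'E'
from mv import *
legs([(.573,-.340,.056,1.733)])
cv2.imwrite("pics/tab.png",cv2.resize(snapshot("side")[120:240,300:400,::-1],None,fx=4,fy=4,interpolation=2))
E
```

```text
t 14.47 tcp [ 0.5733 -0.3393  0.1093] rpy [-3.1407e+00 -9.0000e-04  1.7333e+00] F [-0.08  0.17  0.87] open 0.0856 grip 0.0
[ 0.573 -0.34   0.056  1.733] t [-0.004 -0.003  0.355] a [-0.001 -0.001  0.   ]
```

View pics/tab.png

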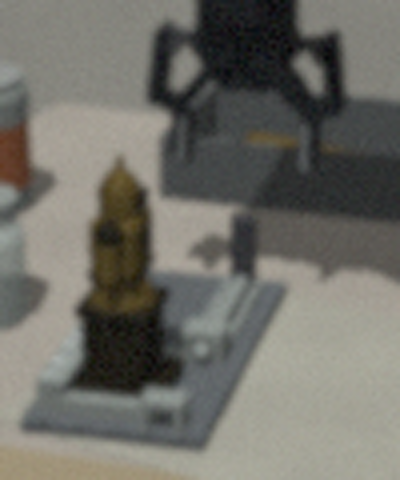

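The statuette stands seated, and the open gripper hovers centred over the tab at crop (243,215). I descend and pinch.

Request:
carry_out --rows '[{"ax":0,"ay":0,"az":0,"tx":0,"ty":0,"tz":0.1,"gripper":-1},{"ax":0,"ay":0,"az":0,"tx":0,"ty":0,"tz":0.2,"gripper":-1},{"ax":0,"ay":0,"az":0,"tx":0,"ty":0,"tz":0.28,"gripper":-1},{"ax":0,"ay":0,"az":0,"tx":0,"ty":0,"tz":0.33,"gripper":-1},{"ax":0,"ay":0,"az":0,"tx":0,"ty":0,"tz":0.35,"gripper":-1},{"ax":0,"ay":0,"az":0,"tx":0,"ty":0,"tz":0.35,"gripper":0},{"ax":0,"ay":0,"az":0,"tx":0,"ty":0,"tz":0.35,"gripper":1},{"ax":0,"ay":0,"az":0,"tx":0,"ty":0,"tz":0.35,"gripper":1}]' --force 30

```text
t: 15.18
tool_pos: [0.5739, -0.3403, 0.0577]
eef_rot: [3.141, 0.001, 1.733]
contact_force: [-0.2, 0.8, -0.1]
opening: 0.0515
grip_force: 0.0
```

Request:
carry_out --rows '[{"ax":0,"ay":0,"az":0,"tx":0,"ty":0,"tz":0,"gripper":1},{"ax":0,"ay":0,"az":0,"tx":0,"ty":0,"tz":0,"gripper":1},{"ax":0,"ay":0,"az":0,"tx":0,"ty":0,"tz":0,"gripper":1},{"ax":0,"ay":0,"az":0,"tx":0.01,"ty":0,"tz":0,"gripper":1},{"ax":0,"ay":0,"az":0,"tx":0.02,"ty":0,"tz":0,"gripper":1},{"ax":0,"ay":0,"az":0,"tx":0.03,"ty":0,"tz":0,"gripper":1},{"ax":0,"ay":0,"az":0,"tx":0.04,"ty":0,"tz":0,"gripper":1},{"ax":0,"ay":0,"az":0,"tx":0.05,"ty":0,"tz":0,"gripper":1}]'

```text
t: 15.85
tool_pos: [0.573, -0.3328, 0.0574]
eef_rot: [3.14, 0.001, 1.733]
contact_force: [4.4, -0.2, 1.3]
opening: 0.0193
grip_force: 33.8
```

Request:
carry_out --rows '[{"ax":0,"ay":0,"az":0,"tx":0.06,"ty":0.003,"tz":0,"gripper":1},{"ax":0,"ay":0,"az":0,"tx":0.13,"ty":0.003,"tz":0,"gripper":1},{"ax":0,"ay":0,"az":0,"tx":0.2,"ty":0.003,"tz":0,"gripper":1},{"ax":0,"ay":0,"az":0,"tx":0.27,"ty":0.003,"tz":0,"gripper":1},{"ax":0,"ay":0,"az":0,"tx":0.34,"ty":0.003,"tz":0,"gripper":1},{"ax":0,"ay":0,"az":0,"tx":0.4,"ty":0.003,"tz":0,"gripper":1},{"ax":0,"ay":0,"az":0,"tx":0.45,"ty":0.003,"tz":0,"gripper":1},{"ax":0,"ay":0,"az":0,"tx":0.48,"ty":0.003,"tz":0,"gripper":1}]'

```text
t: 16.52
tool_pos: [0.5609, -0.2603, 0.0573]
eef_rot: [3.141, 0.0, 1.734]
contact_force: [-0.4, -2.4, 5.0]
opening: 0.0192
grip_force: 34.5
```

Request:
carry_out --rows '[{"ax":0,"ay":0,"az":0,"tx":0.01,"ty":0,"tz":0,"gripper":1},{"ax":0,"ay":0,"az":0,"tx":0.02,"ty":0,"tz":0,"gripper":1},{"ax":0,"ay":0,"az":0,"tx":0.03,"ty":0,"tz":0,"gripper":1},{"ax":0,"ay":0,"az":0,"tx":0.04,"ty":0,"tz":0,"gripper":1},{"ax":0,"ay":0,"az":0,"tx":0.05,"ty":0,"tz":0,"gripper":1},{"ax":0,"ay":0,"az":0,"tx":0.06,"ty":0,"tz":0,"gripper":1},{"ax":0,"ay":0,"az":0,"tx":0.07,"ty":0,"tz":0,"gripper":1},{"ax":0,"ay":0,"az":0,"tx":0.07,"ty":0,"tz":0,"gripper":1}]'

```text
t: 17.18
tool_pos: [0.5593, -0.2503, 0.0573]
eef_rot: [3.142, 0.0, 1.733]
contact_force: [-0.9, -1.4, 6.2]
opening: 0.019
grip_force: 34.7
```

```bash
python3 - <<'E'
from mv import *
legs([]);p=np.array(state()["tool_pos"]);d=p[:2]-[.5867,-.1455];c,s=np.cos(.162),np.sin(.162);print("stand xy",c*d[0]+s*d[1],-s*d[0]+c*d[1])
E
```

```text
t 17.18 tcp [ 0.5593 -0.2503  0.0573] rpy [3.1415e+00 2.0000e-04 1.7334e+00] F [-0.87 -1.36  6.16] open 0.019 grip 34.7
stand xy -0.043985415858606346 -0.09903848584258865
```

Request:
carry_out --rows '[{"ax":0,"ay":0,"az":0,"tx":0.005,"ty":0,"tz":0,"gripper":1},{"ax":0,"ay":0,"az":0,"tx":0.01,"ty":0,"tz":0,"gripper":1},{"ax":0,"ay":0,"az":0,"tx":0.014,"ty":0,"tz":0,"gripper":1},{"ax":0,"ay":0,"az":0,"tx":0.018,"ty":0,"tz":0,"gripper":1},{"ax":0,"ay":0,"az":0,"tx":0.021,"ty":0,"tz":0,"gripper":1},{"ax":0,"ay":0,"az":0,"tx":0.024,"ty":0,"tz":0,"gripper":1},{"ax":0,"ay":0,"az":0,"tx":0.027,"ty":0,"tz":0,"gripper":1},{"ax":0,"ay":0,"az":0,"tx":0.027,"ty":0,"tz":0,"gripper":1}]'

```text
t: 17.85
tool_pos: [0.5588, -0.2478, 0.0574]
eef_rot: [3.141, 0.003, 1.733]
contact_force: [1.2, -10.1, 2.3]
opening: 0.0194
grip_force: 34.1
```

Request:
carry_out --rows '[{"ax":0,"ay":0,"az":0,"tx":0.004,"ty":0,"tz":0,"gripper":1},{"ax":0,"ay":0,"az":0,"tx":0.008,"ty":0,"tz":0,"gripper":1},{"ax":0,"ay":0,"az":0,"tx":0.008,"ty":0,"tz":0,"gripper":1},{"ax":0,"ay":0,"az":0,"tx":0.008,"ty":0,"tz":0,"gripper":1},{"ax":0,"ay":0,"az":0,"tx":0.008,"ty":0,"tz":0,"gripper":1},{"ax":0,"ay":0,"az":0,"tx":0.008,"ty":0,"tz":0,"gripper":1},{"ax":0,"ay":0,"az":0,"tx":0.008,"ty":0,"tz":0,"gripper":1},{"ax":0,"ay":0,"az":0,"tx":0.008,"ty":0,"tz":0,"gripper":1}]'

```text
t: 18.52
tool_pos: [0.5588, -0.2477, 0.0574]
eef_rot: [3.14, 0.004, 1.733]
contact_force: [4.3, -18.3, 0.2]
opening: 0.0191
grip_force: 33.7
```

Hard stop: 18 N with no further travel. I release and go straight up.

Request:
carry_out --rows '[{"ax":0,"ay":0,"az":0,"tx":0,"ty":0,"tz":0,"gripper":0.3},{"ax":0,"ay":0,"az":0,"tx":0,"ty":0,"tz":0,"gripper":-0.3},{"ax":0,"ay":0,"az":0,"tx":0,"ty":0,"tz":0,"gripper":-1},{"ax":0,"ay":0,"az":0,"tx":0,"ty":0,"tz":0,"gripper":-1},{"ax":0,"ay":0,"az":0,"tx":0,"ty":0,"tz":-0.1,"gripper":-1},{"ax":0,"ay":0,"az":0,"tx":0,"ty":0,"tz":-0.25,"gripper":-1},{"ax":0,"ay":0,"az":0,"tx":0,"ty":0,"tz":-0.5,"gripper":-1},{"ax":0,"ay":0,"az":0,"tx":0,"ty":0,"tz":-0.75,"gripper":-1}]'

```text
t: 19.18
tool_pos: [0.5579, -0.2453, 0.1696]
eef_rot: [-3.139, -0.002, 1.733]
contact_force: [0.6, -0.6, 1.0]
opening: 0.0854
grip_force: 0.0
```

Request:
carry_out --rows '[{"ax":0,"ay":0,"az":0,"tx":0,"ty":0,"tz":-0.2,"gripper":-1},{"ax":0,"ay":0,"az":0,"tx":0,"ty":0,"tz":-0.4,"gripper":-1},{"ax":0,"ay":0,"az":0,"tx":0,"ty":-0.2,"tz":-0.5,"gripper":-1},{"ax":0,"ay":0,"az":0,"tx":-0.2,"ty":-0.4,"tz":-0.5,"gripper":-1},{"ax":0,"ay":0,"az":0,"tx":-0.4,"ty":-0.6,"tz":-0.5,"gripper":-1},{"ax":0,"ay":0,"az":0,"tx":-0.6,"ty":-0.8,"tz":-0.5,"gripper":-1},{"ax":0,"ay":0,"az":0,"tx":-0.8,"ty":-1,"tz":-0.5,"gripper":-1},{"ax":0,"ay":0,"az":0,"tx":-0.8,"ty":-1,"tz":-0.5,"gripper":-1}]'

```text
t: 19.85
tool_pos: [0.4262, -0.3926, 0.2441]
eef_rot: [-3.141, 0.0, 1.728]
contact_force: [-0.1, 0.2, 0.5]
opening: 0.0856
grip_force: 0.0
```

```bash
python3 - <<'E'
from mv import *
legs([])
a=snapshot("side")[150:325,200:400,::-1];b=snapshot("top")[160:290,355:500,::-1]
A=cv2.resize(a,(420,368));B=cv2.resize(b,(380,341))
o=np.zeros((368,800,3),np.uint8);o[:,:420]=A;o[:341,420:]=B;cv2.imwrite("pics/end.png",o)
E
```

```text
t 19.85 tcp [ 0.4262 -0.3926  0.2441] rpy [-3.1406e+00  4.0000e-04  1.7285e+00] F [-0.15  0.19  0.48] open 0.0856 grip 0.0
```

View pics/end.png

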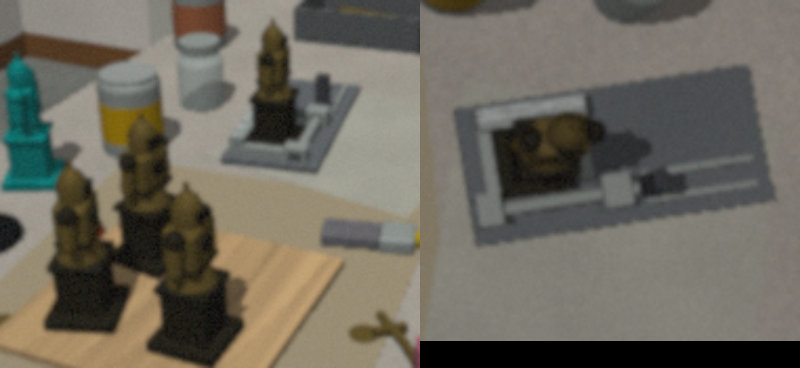

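The bolt bar now runs across the front of the foot into the keeper at crop (490,208). The statuette is under the lip, and the other three stand on the board.

```bash
python3 -c "
from plant import *
print(hand_in())"
```

```text
the job is handed in; nothing more can be done
None
```

I set the light statuette (about 2.5 N, the only one I lifted) upright in the stand, pushed back against the stop, slid the bolt home to its hard stop, and handed the job in; the final pictures showed the other three still standing on the board.

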